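Line up a lens test bench: condenser, target, lens and screen on the optical rail

ROBOT

A 7-joint arm with a two-finger parallel gripper is mounted at the origin on a cart in front of the work surface, level with it; the furniture and walls round the work are solid. World frame = base frame: x ahead of the robot, y to its left, z up, the work surface at z = 0. Lengths are in m, angles in rad, forces in N, time in s.
With the tool pointing down it reaches from about 0.4 to 0.85 m from the base axis. Payload 4.5 kg.
Tool frame: the origin (TCP) lies midway between the tips of the shut fingers; the grasp point (between the pads) lies 19 mm behind it; z points along the fingers, y is the line along which they close (so a half turn about z gives the same grasp; the last joint's range is limited). The gripper opens to 88 mm and grips with 3 to 60 N. Pads are 18 mm wide; open, the fingers measure 123 mm over their backs; the gripper's body (75 mm by 187 mm) begins 45 mm behind the grasp point.
Start: joints at [1.302, 0.689, -0.195, 1.565, 0.157, 0.902, -0.215], TCP at [0.186, -0.597, 0.239] pointing down, gripper open.
Joint ranges: [-3.01, 3.01], [-0.46, 2.08], [-1.47, 1.51], [0.13, 2.56], [-1, 4.14], [0.04, 2.09], [-2.66, 2.66]. Speed limits (rad/s): [2.57, 2.57, 3.14, 3.14, 3.14, 3.14, 3.14].

INTERFACE

Orientations are given as a unit quaternion [x, y, z, w].
In Python, from plant import * gives the robot as it stands.
- The arm moves only by the tool send_rows, never from a script. Its argument "targets" is a list of rows, each a list of 2 entries, a list of its own where there are three numbers: the shift along the tool's x, y, z in units of 0.3 m (1.0 is 0.3 m), then the turn, a rotation vector about the tool's x, y, z in units of pi rad (1.0 is pi rad). A call has 1 to 12 rows; each row is the pose to reach, as a shift and turn from the pose commanded when the call began, along the tool's axes at that moment, turning the shorter way round; what a row does not reach only later rows make up. A row lasts 1/8 s, in which the tool goes at most 62.5 mm and 10.7 degrees, less where a joint would pass 70% of its speed; a pose out of reach is approached as far as the arm can. A call with a number of a shift or a turn outside -1 to 1 is refused whole. A call with a gripper value outside its range is refused whole. "fingers" is the opening, from 0 (shut) to 1 (fully open), set as the call begins (left out, the last holds). The fingers move at their own pace and stop on an object; "newtons" is the grip in N (left out, the last holds). Time passes only in rows, so rows that repeat a pose let the fingers close. It gives the time, the measured TCP pose, the force, the opening and the grip force at its end, in the units of the state.
- get_state(): the state, without advancing time (a new reading comes with each control period).
- snapshot(name): name is "scene" or "top" or "wrist"; returns a dict with "img" (480x640x3 uint8, blue, green, red), "fx", "fy", "cx", "cy" (pixels), "cam_to_world" (4x4, takes a point from camera to world coordinates); the wrist camera has in their place "T_tool_cam" (4x4, takes a point from camera to tool coordinates, whose origin is the TCP and whose axes are the flange's). Camera axes: x right, y down, z forward; pixel columns grow to the right and rows downward; lengths in m; the calibration is good to about 2 mm. A picture is of the moment at which its call begins: read the wrist's pose just before it. There is no depth.
- finish_job(): hands the job in; it is judged then, once.
The state is a dict: "clock": time; "q": joint angles; "qd": joint speeds; "joint_torque": joint torques, N m; "tool_pos": TCP position; "eef_rot": TCP orientation; "contact_force": force on the tool from outside, world axes, zero at the start; "moment": the same for the moment, N m; "opening": opening from 0.0 (shut) to 1.0 (fully open); "finger_force": force on a finger pad.
Only numpy, scipy, OpenCV 4.12 (cv2) and the standard library are available. Lean on these libraries where they do the work, as an engineer would, in place of code of your own. Each camera call takes 0.05 s, during which the arm holds its last target. There are 200 camera calls.

TASK

Set up the lens test on the optical rail: counting from the lamp towards the beam stop, first the condenser lens, then the target slide, then the camera lens, and last the white screen, with 75 mm between the middles of neighbouring riders, the lamp's included. Each rider must sit fully down astride the rail, square to it, so that the light goes straight through; do not tip any of them over, and leave the hex keys, the blower and the lens cap where they lie.

Things in the scene. Friction and masses are not known exactly. Their poses are not given: they have to be found in the camera images.
- rail: Aluminium optical rail, fixed, roughly crosswise on the mat: 430 mm long (x), foot 60 mm wide, a ridge tapering from 37 mm to a flat top 16 mm wide at z = 28 mm. Origin: middle of the underside. A rider fully down rests on the flat top: its origin on the centre line, 8 mm above the bench, its x along the rail; 1 mm play each side, the flanks guide it in from 7 mm off.
- lamp: White opal globe lamp (44 mm ball on a dark ribbed socket) on its own saddle, fixed on the rail 185 mm from the rail's middle, at either end; top 96 mm above the bench. The line-up is counted from it. (A fixed black cable lies behind the rail and rises to a camera at the right rear.) Origin: middle of the underside of its saddle, 8 mm above the bench.
- beam_stop: Matt black square plate, 60 x 60 mm, on its own saddle, fixed on the rail 185 mm from the rail's middle, at the other end from the lamp (a bench luminaire hangs over the back of the bench, from x = 0.62 m on, 0.56 m above it: keep the wrist clear); top 100 mm above the bench. Origin: middle of the underside of its saddle, 8 mm above the bench.
- condenser: Condenser lens: upright round dark ring, 58 mm outer diameter, 16 mm thick, with a clear bulging glass; grip it across the diameter (along y) at z = 62 mm; top at z = 91 mm. Dark saddle 48 mm long (x), 68 wide (y), 28 high, open below like an upside-down V, 0.25 to 0.5 kg. Origin: middle of the underside of its feet; x = beam axis, either way round.
- target: Target slide: upright square steel frame 50 x 50 mm, 10 mm thick, holding glass with black cross lines; grip its side edges (50 mm along y) at z = 62 mm; frame from z = 37 to 87 mm. Dark saddle 48 mm long (x), 68 wide (y), 28 high, open below like an upside-down V, 0.25 to 0.5 kg. Origin: middle of the underside of its feet; x = beam axis, either way round.
- lens: Camera lens: stout black barrel lying level along x in a cradle, 53 mm in diameter, 48 mm long, axis at z = 64 mm, top at z = 91 mm; grip it across the diameter (along y) at z = 62 mm. Dark saddle 48 mm long (x), 68 wide (y), 28 high, open below like an upside-down V, 0.25 to 0.5 kg. Origin: middle of the underside of its feet; x = beam axis, either way round.
- screen: Screen: upright white panel in a white frame, 64 mm wide (y), 62 mm high (z = 31 to 93 mm), 10 mm thick; grip its side edges (64 mm along y) at z = 62 mm. Dark saddle 48 mm long (x), 68 wide (y), 28 high, open below like an upside-down V, 0.25 to 0.5 kg. Origin: middle of the underside of its feet; x = beam axis, either way round.
- hex_keys: Bystander: set of steel hex keys in a red holder, 101 x 59 x 16 mm, lying behind the rail. Origin: middle of its underside.
- blower: Bystander: black rubber dust blower standing upright, 49 mm in diameter, 100 mm high with a thin nozzle upward, to the left of the rail. Origin: middle of its underside.
- lens_cap: Bystander: black round lens cap, 69 mm in diameter, 12 mm high, lying flat in front of the rail. Origin: middle of its underside.
Not all that is in view belongs to the job. What is shaped like the condenser but red is not meant.

How it is judged:
At the end, for the whole second after the job is handed in: Along the rail from the lamp: condenser, target, lens, screen; neighbours (lamp included) 65 to 85 mm apart, middle to middle. Each is fully down on the rail (height within 4 mm, sideways within 5 mm), upright within 4 degrees, square to the rail within 5, either way round, at rest (z of condenser in the frame of rail between 0.004 and 0.012 m and y of condenser in the frame of rail between -0.005 and 0.005 m and angle between each of condenser, target, lens, screen's own z axis and vertical below 0.07 rad and angle between the x axis of each of condenser, target, lens, screen and the x axis of rail, either way round below 0.09 rad and linear speed of each of condenser, target, lens, screen below 0.01 m/s and z of target in the frame of rail between 0.004 and 0.012 m and y of target in the frame of rail between -0.005 and 0.005 m and z of lens in the frame of rail between 0.004 and 0.012 m and y of lens in the frame of rail between -0.005 and 0.005 m and z of screen in the frame of rail between 0.004 and 0.012 m and y of screen in the frame of rail between -0.005 and 0.005 m and horizontal distance between lamp and condenser between 0.065 and 0.085 m and horizontal distance between condenser and target between 0.065 and 0.085 m and horizontal distance between target and lens between 0.065 and 0.085 m and horizontal distance between lens and screen between 0.065 and 0.085 m and horizontal distance between lamp and target above 0.12 m and horizontal distance between condenser and lens above 0.12 m and horizontal distance between target and screen above 0.12 m); the robot touches nothing.
It fails at once if the set of hex keys is pushed or moved away by more than 15 mm (distance of hex_keys from where it was at the start of the episode above 0.015 m).
It fails at once if the blower is pushed or moved away by more than 15 mm (distance of blower from where it was at the start of the episode above 0.015 m).
It fails at once if the lens cap is pushed or moved away by more than 15 mm (distance of lens_cap from where it was at the start of the episode above 0.015 m).
It fails at once if one of the four riders is tipped over (more than 45 degrees) (angle between any of condenser, target, lens, screen's own z axis and vertical above 0.79 rad).
It also fails if it takes over 120 s, if anything falls off the work surface, if the arm or the gripper's body presses on something with over 40 N, if the wrist force passes 120 N, or if a joint passes its speed limit or range.

## Working session

There is one attempt and no reset: what is moved stays moved. The work goes in short steps, Python scripts to look and compute and a tool call to move; the robot and the scene stay as the last step left them, time stands still between calls to the robot, and variables do not carry over. Pictures are saved under pics/ and viewed, at most 14 in all, crops included, and the job is handed in when it is done.

Besides the shell and the picture viewer there is one more tool, called after "Call:" as name(argument=value, ...), one argument or row to a line, values as JSON. send_rows: Moves the arm, as the interface text tells. Its arguments: {"type":"object","properties":{"targets":{"type":"array"},"fingers":{"type":"number"},"newtons":{"type":"number"}},"required":["targets"]}

```bash
ls; mkdir -p pics; python3 - <<'E'
from plant import *
import cv2
s=get_state();print({k:s[k] for k in('clock','tool_pos','eef_rot','opening')})
for n in('scene','top'):
    d=snapshot(n);cv2.imwrite(f'pics/{n}0.png',d['img']);print(n,d['fx'],d['fy'],d['cx'],d['cy'],d['cam_to_world'])
E
```

```text
pics
{'clock': 0.0, 'tool_pos': array([ 0.18617157, -0.59598391,  0.23792135]), 'eef_rot': array([ 9.88550591e-01,  1.50887197e-01, -1.95046133e-04, -8.63548741e-04]), 'opening': 1.004131865456053}
scene 520.6146748837549 520.6146748837549 323.65300816366664 244.19763329727806 [[-0.77421513 -0.45769458  0.43715742 -0.10155538]
 [-0.6327065   0.57772298 -0.51567299  0.62273658]
 [-0.01653516 -0.67583417 -0.73686821  1.00466861]
 [ 0.          0.          0.          1.        ]]
top 465.6798245546166 465.6798245546166 318.8067588804622 230.5570210102649 [[ 0.02483983 -0.99254139  0.11935066  0.37420835]
 [-0.99968986 -0.02487456  0.00119901 -0.04126431]
 [ 0.00177873 -0.11934343 -0.99285144  1.1765335 ]
 [ 0.          0.          0.          1.        ]]
```

View pics/scene0.png

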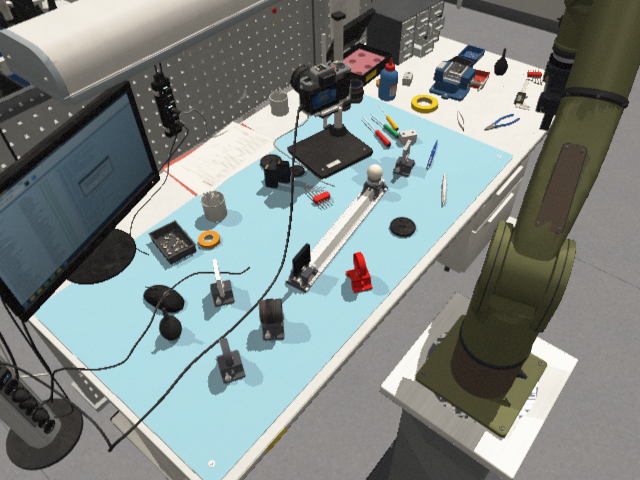

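View pics/top0.png

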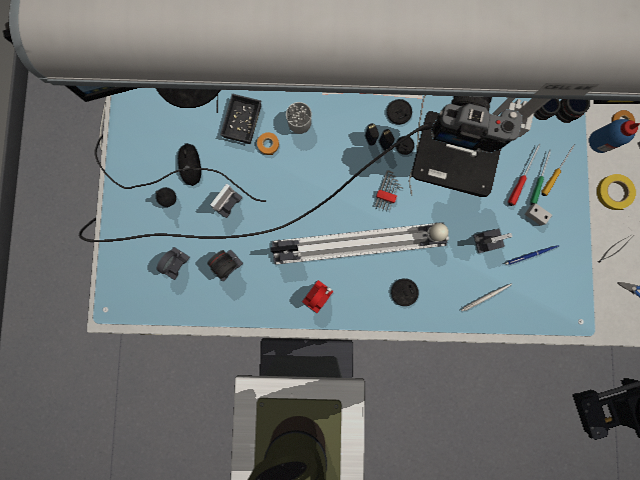

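```bash
python3 - <<'E'
import cv2,numpy as np
t=cv2.imread('pics/top0.png');s=cv2.imread('pics/scene0.png')
z=lambda i,x,y,w,h,f:cv2.resize(i[y:y+h,x:x+w],None,fx=f,fy=f,interpolation=cv2.INTER_CUBIC)
a=z(t,150,180,100,100,4);b=z(t,450,200,100,100,4)
cv2.imwrite('pics/c1.png',np.hstack([a,b]))
a=z(s,200,250,100,140,4);b=z(s,360,120,100,140,4)
cv2.imwrite('pics/c2.png',np.hstack([a,b]))
cv2.imwrite('pics/c3.png',z(t,260,210,200,60,4))
E
```

```text
(no output)
```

View pics/c1.png

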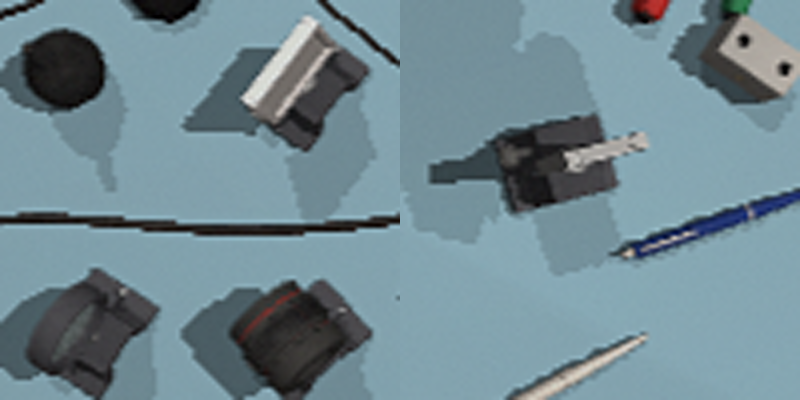

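View pics/c2.png

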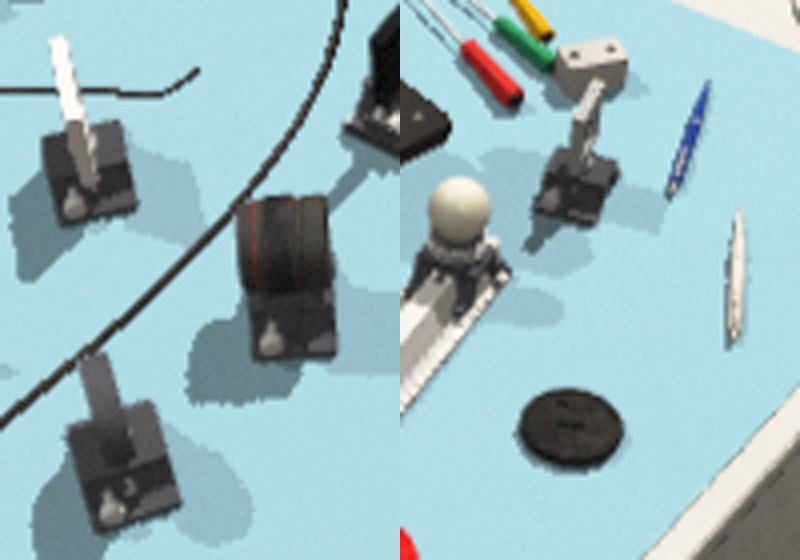

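View pics/c3.png

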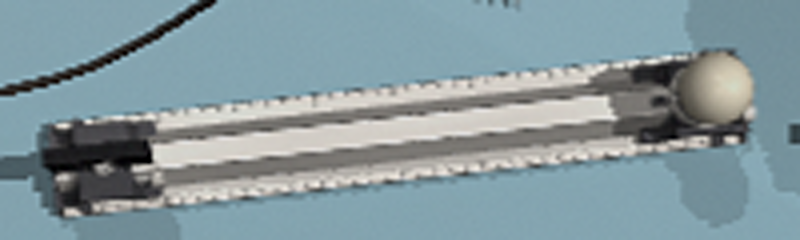

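```bash
cat > h.py <<'E'
from plant import *
import cv2, numpy as np
from scipy.spatial.transform import Rotation as R
TOP=dict(f=465.68,cx=318.807,cy=230.557,T=np.array([[0.02483983,-0.99254139,0.11935066,0.37420835],[-0.99968986,-0.02487456,0.00119901,-0.04126431],[0.00177873,-0.11934343,-0.99285144,1.1765335],[0,0,0,1]]))
def ray(px,z,c=TOP):
    px=np.atleast_2d(px).astype(float)
    d=np.c_[(px-[c['cx'],c['cy']])/c['f'],np.ones(len(px))]@c['T'][:3,:3].T
    o=c['T'][:3,3]; return (o+d*((z-o[2])/d[:,2])[:,None])[:,:2]
def proj(P,c=TOP):
    P=(np.atleast_2d(P)-c['T'][:3,3])@c['T'][:3,:3]
    return P[:,:2]/P[:,2:]*c['f']+[c['cx'],c['cy']]
def tool(s):
    T=np.eye(4);T[:3,:3]=R.from_quat(s['eef_rot']).as_matrix();T[:3,3]=s['tool_pos'];return T
def wrist(name):
    s=get_state();d=snapshot('wrist');cv2.imwrite(f'pics/{name}.png',d['img'])
    c=dict(f=d['fx'],cx=d['cx'],cy=d['cy'],T=tool(s)@np.array(d['T_tool_cam']))
    np.savez(f'pics/{name}.npz',**c);return c
def move(p,yaw=None):
    "shift (units of .3 m) and turn (units of pi) from the present pose to p, tool straight down, tool x at yaw deg"
    s=get_state();T=tool(s);a=np.degrees(np.arctan2(T[1,0],T[0,0]))
    yaw=a if yaw is None else yaw
    G=R.from_euler('z',yaw,degrees=True)*R.from_euler('x',180,degrees=True)
    sh=T[:3,:3].T@(np.array(p)-T[:3,3])/.3
    tu=(R.from_matrix(T[:3,:3]).inv()*G).as_rotvec()/np.pi
    print('shift',np.round(sh,4),'turn',np.round(tu,4),'from yaw',round(a,1))
E
python3 - <<'E'
from h import *
f=lambda p:np.array(p)/4+[150,180]
g=lambda p:(np.array(p)-[400,0])/4+[450,200]
r=lambda p:np.array(p)/4+[260,210]
print('screen',ray(f([[312,18],[245,100]]),.093))
print('target',ray(g([[643,140],[568,160]]),.087))
print('lens ctr',ray(f([290,342]),.075))
print('cond saddle corners',ray(f([[97,270],[158,310]]),.028), 'ring',ray(f([70,330]),.08))
print('strip',ray(r([[160,142],[165,168],[605,95],[608,119]]),.028))
print('foot',ray(r([[45,125],[65,215],[735,50],[746,140]]),.004))
print('lamp',ray(r([714,88]),.074))
for n,p,z in(('keys',(387,192),.01),('blower',(166,197),.05),('cap',(404,292),.01),('red',(318,297),.06)):print(n,ray(p,z))
s=get_state();print(snapshot('wrist')['T_tool_cam'])
E
```

```text
screen [[0.60901409 0.1780021 ]
 [0.55878683 0.21510404]]
target [[ 0.50597091 -0.49219955]
 [ 0.49302209 -0.44778599]]
lens ctr [[0.4178847  0.18524473]]
cond saddle corners [[0.46115062 0.31629811]
 [0.43739347 0.27719858]] ring [[0.42149901 0.31377691]]
strip [[ 0.47387814  0.00571901]
 [ 0.45785199  0.00215456]
 [ 0.51004148 -0.26953552]
 [ 0.49511432 -0.27141212]]
foot [[ 0.48492148  0.07968948]
 [ 0.42845369  0.06502186]
 [ 0.54374372 -0.35690843]
 [ 0.48648451 -0.36344867]]
lamp [[ 0.51043038 -0.32537774]]
keys [[ 0.61775444 -0.21117209]]
blower [[0.58322104 0.33739099]]
cap [[ 0.36603616 -0.25526707]]
red [[ 0.34954477 -0.04194721]]
[[-9.85467244e-04 -9.59538456e-01 -2.81575886e-01  7.21849382e-02]
 [ 9.99999386e-01 -8.02928637e-04 -7.63651098e-04  1.72861673e-04]
 [ 5.06667254e-04 -2.81576466e-01  9.59538659e-01 -1.46202957e-01]
 [ 0.00000000e+00  0.00000000e+00  0.00000000e+00  1.00000000e+00]]
```

```bash
python3 - <<'E'
from h import *
move([.4995,-.470,.17],16)
E
```

```text
shift [ 1.1223 -0.0895  0.2271] turn [-0.0004  0.      0.0075] from yaw 17.4
```

Call:
send_rows(
  targets=[
    [[1.0,-0.08,0.2],[0,0,0.0075]],
    [[1.0,-0.08,0.2],[0,0,0.0075]],
    [[1.0,-0.08,0.2],[0,0,0.0075]],
    [[1.0,-0.08,0.2],[0,0,0.0075]],
    [[1.0,-0.08,0.2],[0,0,0.0075]],
    [[1.0,-0.08,0.2],[0,0,0.0075]],
    [[1.0,-0.08,0.2],[0,0,0.0075]],
  ],
)

```text
clock: 1.02
tool_pos: [0.4647, -0.4845, 0.1783]
eef_rot: [0.99, 0.139, -0.001, -0.0]
contact_force: [-1.0, -0.1, 0.2]
opening: 1.002
finger_force: 0.0
```

Call:
send_rows(
  targets=[
    [[0.12,-0.01,0.027],[0,0,0]],
    [[0.12,-0.01,0.027],[0,0,0]],
    [[0.12,-0.01,0.027],[0,0,0]],
  ],
)

```text
clock: 1.4
tool_pos: [0.4972, -0.4731, 0.1709]
eef_rot: [0.99, 0.138, -0.001, 0.001]
contact_force: [0.0, -0.4, 0.7]
opening: 1.001
finger_force: 0.0
```

```bash
python3 - <<'E'
from h import *
s=get_state();print(s['clock'],s['tool_pos'],s['q'])
wrist('w1')
E
```

```text
1.4 [ 0.49718003 -0.47308695  0.17085215] [ 0.75800737  0.84770419 -0.13144418  1.4239729   0.13052786  0.8788918
 -0.70678697]
```

View pics/w1.png

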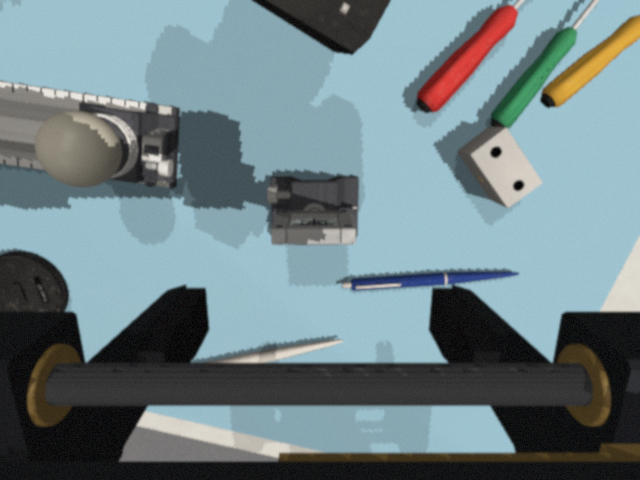

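```bash
python3 - <<'E'
from h import *
c=dict(np.load('pics/w1.npz'));
a=ray([[271,237],[356,235]],.087,c);print(a,np.linalg.norm(a[1]-a[0]),a.mean(0),np.degrees(np.arctan2(*(a[0]-a[1])))*-1)
b=ray([[268,177],[357,177]],.028,c);print(b,np.linalg.norm(b[1]-b[0]))
print('rail end foot',ray([[178,107],[178,187]],.004,c),'lamp',ray([[80,149]],.074,c))
move([.5,-.47,.043],16)
i=cv2.imread('pics/w1.png')[160:260,240:380];cv2.imwrite('pics/w1c.png',cv2.resize(i,None,fx=5,fy=5,interpolation=2))
E
```

```text
[[ 0.49377979 -0.44488418]
 [ 0.50863741 -0.49286036]] 0.05022413030511699 [ 0.5012086  -0.46887227] 17.20709000666532
[[ 0.51768206 -0.42995272]
 [ 0.53493238 -0.49089455]] 0.06333624017915748
rail end foot [[ 0.54552833 -0.35212738]
 [ 0.48703322 -0.3626509 ]] lamp [[ 0.51142811 -0.32362193]]
shift [ 0.0135 -0.0084  0.4265] turn [ 0.0003  0.0006 -0.0009] from yaw 15.8
```

View pics/w1c.png

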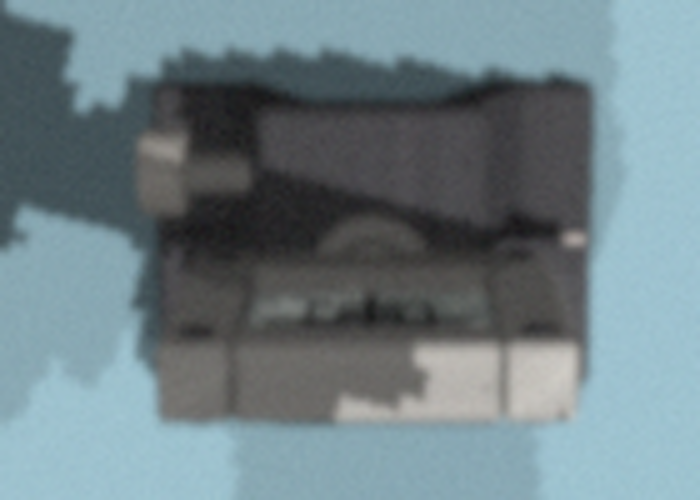

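Call:
send_rows(
  targets=[
    [[0.0185,-0.011,0.2],[0,0,0]],
    [[0.0185,-0.011,0.35],[0,0,0]],
    [[0.0185,-0.011,0.427],[0,0,0]],
    [[0.0185,-0.011,0.427],[0,0,0]],
    [[0.0185,-0.011,0.427],[0,0,0]],
  ],
)

```text
clock: 2.08
tool_pos: [0.5046, -0.4682, 0.0445]
eef_rot: [0.99, 0.139, 0.001, 0.001]
contact_force: [0.3, -0.8, 0.1]
opening: 1.001
finger_force: 0.0
```

Call:
send_rows(
  targets=[
    [[0,0,0],[0,0,0]],
    [[0,0,0],[0,0,0]],
    [[0,0,0],[0,0,0]],
    [[0,0,0],[0,0,0]],
    [[0,0,0],[0,0,0]],
    [[0,0,0],[0,0,0]],
  ],
  fingers=0.3,
  newtons=30,
)

```text
clock: 2.82
tool_pos: [0.504, -0.467, 0.0428]
eef_rot: [0.99, 0.139, 0.0, 0.0]
contact_force: [-0.6, -0.1, 1.6]
opening: 0.564
finger_force: 30.0
```

```bash
python3 - <<'E'
from h import *
move([.491,-.178,.20],97.6)
E
```

```text
shift [ 0.2241 -0.9376 -0.5246] turn [ 2.000e-04  1.000e-04 -4.534e-01] from yaw 16.0
```

Call:
send_rows(
  targets=[
    [[0,0,-0.2],[0,0,0]],
    [[0,0,-0.4],[0,0,0]],
    [[0,0,-0.525],[0,0,0]],
    [[0.22,-0.938,-0.525],[0,0,-0.453]],
    [[0.22,-0.938,-0.525],[0,0,-0.453]],
    [[0.22,-0.938,-0.525],[0,0,-0.453]],
    [[0.22,-0.938,-0.525],[0,0,-0.453]],
    [[0.22,-0.938,-0.525],[0,0,-0.453]],
    [[0.22,-0.938,-0.525],[0,0,-0.453]],
    [[0.22,-0.938,-0.525],[0,0,-0.453]],
    [[0.22,-0.938,-0.525],[0,0,-0.453]],
    [[0.22,-0.938,-0.525],[0,0,-0.453]],
  ],
)

```text
clock: 4.32
tool_pos: [0.489, -0.178, 0.1995]
eef_rot: [0.66, 0.752, -0.0, -0.001]
contact_force: [-0.9, 0.7, -3.1]
opening: 0.564
finger_force: 30.0
```

Call:
send_rows(
  targets=[
    [[0,0,0],[0,0,0]],
    [[0,0,0],[0,0,0]],
    [[0,0,0],[0,0,0]],
    [[0,0,0],[0,0,0]],
  ],
)

```text
clock: 4.82
tool_pos: [0.4897, -0.178, 0.2]
eef_rot: [0.659, 0.752, -0.0, 0.0]
contact_force: [0.2, -0.5, -3.2]
opening: 0.57
finger_force: 30.0
```

```bash
python3 - <<'E'
from h import *
s=get_state();print(s['clock'],s['tool_pos'],s['q'],s['opening'])
wrist('w2')
E
```

```text
4.825 [ 0.48968817 -0.17797608  0.20003955] [ 0.57281598  0.64680117 -0.50873997  1.90909958  0.4700466   0.7054545
 -0.08354852] 0.5696765296204191
```

View pics/w2.png

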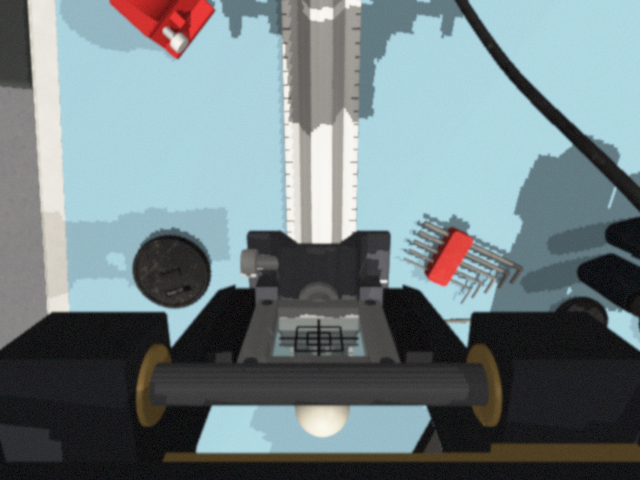

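```bash
python3 - <<'E'
from h import *
c=dict(np.load('pics/w2.npz'));i=cv2.imread('pics/w2.png');h=cv2.cvtColor(i,cv2.COLOR_BGR2HSV)
L=[];Rr=[]
for r in range(10,225,5):
    m=h[r,:,1]<45
    x=320
    a=x
    while m[a-1:a+1].any():a-=1
    b=x
    while m[b:b+2].any():b+=1
    L.append((a,r));Rr.append((b,r))
L=np.array(L);Rr=np.array(Rr);print(np.c_[L[::5],Rr[::5,0]].tolist())
l=ray(L,.004,c);q=ray(Rr,.004,c)
for e in(l,q,(l+q)/2):
    k=np.polyfit(e[:,1],e[:,0],1);res=e[:,0]-np.polyval(k,e[:,1]);ok=abs(res-np.median(res))<.0015;k=np.polyfit(e[ok,1],e[ok,0],1)
    print(k,ok.sum(),'ang',90-np.degrees(np.arctan(k[0])),'x at y=-.178:',np.polyval(k,-.178),'-.3',np.polyval(k,-.3),'.07',np.polyval(k,.07))
E
```

```text
[[279, 10, 362], [280, 35, 361], [281, 60, 361], [282, 85, 360], [282, 110, 360], [283, 135, 359], [283, 160, 358], [284, 185, 358], [285, 210, 357]]
[-0.13343758  0.43609603] 43 ang 97.60051200217507 x at y=-.178: 0.4598479169866851 -.3 0.4761273020712192 .07 0.4267553964869764
[-0.13458615  0.49891993] 43 ang 97.66515916894151 x at y=-.178: 0.5228762662471174 -.3 0.5392957768078576 .07 0.4894989005170881
[-0.13401368  0.46750546] 43 ang 97.63294029006927 x at y=-.178: 0.49135989298647076 -.3 0.5077095624636416 .07 0.45812449929517257
```

```bash
python3 - <<'E'
from h import *
move([.4909,-.1744,.052],97.6)
E
```

```text
shift [0.0114 0.0055 0.4935] turn [ 0.      0.0001 -0.0004] from yaw 97.5
```

Call:
send_rows(
  targets=[
    [[0.0114,0.0055,0.15],[0,0,0]],
    [[0.0114,0.0055,0.3],[0,0,0]],
    [[0.0114,0.0055,0.35],[0,0,0]],
    [[0.0114,0.0055,0.39],[0,0,0]],
    [[0.0114,0.0055,0.43],[0,0,0]],
    [[0.0114,0.0055,0.46],[0,0,0]],
    [[0.0114,0.0055,0.48],[0,0,0]],
    [[0.0114,0.0055,0.49],[0,0,0]],
    [[0.0114,0.0055,0.495],[0,0,0]],
    [[0.0114,0.0055,0.495],[0,0,0]],
    [[0.0114,0.0055,0.495],[0,0,0]],
  ],
)

```text
clock: 6.25
tool_pos: [0.491, -0.1745, 0.0517]
eef_rot: [0.659, 0.752, 0.0, 0.0]
contact_force: [-0.7, -1.0, -2.4]
opening: 0.566
finger_force: 30.0
```

Call:
send_rows(
  targets=[
    [[0,0,0.006],[0,0,0]],
    [[0,0,0.006],[0,0,0]],
    [[0,0,0.006],[0,0,0]],
  ],
)

```text
clock: 6.62
tool_pos: [0.4911, -0.1745, 0.0507]
eef_rot: [0.659, 0.752, 0.0, 0.001]
contact_force: [-1.5, 0.3, 6.9]
opening: 0.566
finger_force: 30.0
```

Call:
send_rows(
  targets=[
    [[0,0,0],[0,0,0]],
    [[0,0,0],[0,0,0]],
    [[0,0,0],[0,0,0]],
    [[0,0,0],[0,0,0]],
    [[0,0,-0.2],[0,0,0]],
    [[0,0,-0.36],[0,0,0]],
    [[0,0,-0.45],[0,0,0]],
    [[0,0,-0.45],[0,0,0]],
    [[0,0,-0.45],[0,0,0]],
  ],
  fingers=1,
)

```text
clock: 7.75
tool_pos: [0.4902, -0.1745, 0.1839]
eef_rot: [0.659, 0.752, -0.0, -0.001]
contact_force: [0.5, -0.2, -0.1]
opening: 0.999
finger_force: 0.0
```

```bash
python3 - <<'E'
from h import *
move([.418,.185,.19],97.6)
E
```

```text
shift [ 1.2197 -0.0814 -0.0199] turn [-0.0005 -0.0001 -0.0004] from yaw 97.5
```

Call:
send_rows(
  targets=[
    [[1.0,0.01,-0.22],[0,0,0]],
    [[1.0,0.01,-0.22],[0,0,0]],
    [[1.0,0.01,-0.22],[0,0,0]],
    [[1.0,0.01,-0.22],[0,0,0]],
    [[1.0,0.01,-0.22],[0,0,0]],
    [[1.0,0.01,-0.22],[0,0,0]],
    [[1.0,0.01,-0.22],[0,0,0]],
    [[1.0,0.01,-0.22],[0,0,0]],
    [[1.0,0.01,-0.22],[0,0,0]],
    [[1.0,0.01,-0.22],[0,0,0]],
  ],
)

```text
clock: 9.0
tool_pos: [0.4546, 0.1225, 0.2505]
eef_rot: [0.66, 0.752, -0.0, 0.0]
contact_force: [-0.2, -1.2, 0.1]
opening: 1.001
finger_force: 0.0
```

```bash
python3 - <<'E'
from h import *
s=get_state();print(s['clock'],s['tool_pos'],s['q'],s['opening'])
wrist('w3')
E
```

```text
9.0 [0.45456032 0.12254759 0.25052754] [-0.01021061  0.51139384 -0.53353338  1.98926252  0.37871761  0.73909296
 -0.64201463] 1.0012328833406592
```

View pics/w3.png

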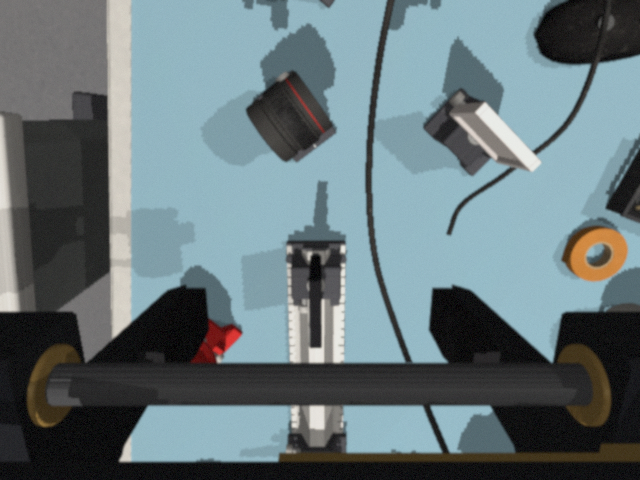

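```bash
python3 - <<'E'
from h import *
c=dict(np.load('pics/w3.npz'))
a=ray([[268,135],[312,99],[290,116]],.072,c);print(a,np.degrees(np.arctan2(*(a[1]-a[0])[::-1])))
b=ray([[462,102],[535,163]],.093,c);print(b,np.linalg.norm(b[1]-b[0]),np.degrees(np.arctan2(*(b[1]-b[0])[::-1])))
b=ray([[425,127],[475,174]],.028,c);print(b,np.linalg.norm(b[1]-b[0]),np.degrees(np.arctan2(*(b[1]-b[0])[::-1])))
move([.418,.186,.17],42)
E
```

```text
[[0.40741559 0.17652617]
 [0.43802942 0.20722841]
 [0.42282597 0.192793  ]] 45.082619772041646
[[0.5444594  0.21809891]
 [0.60780264 0.18306561]] 0.07238575489905529 -28.945710417764523
[[0.5383094  0.19863781]
 [0.59151535 0.16409218]] 0.06343716228632192 -32.99490925031046
shift [ 0.2248 -0.0934  0.2686] turn [-0.000e+00  1.000e-04  3.082e-01] from yaw 97.5
```

Call:
send_rows(
  targets=[
    [[0.23,-0.09,0.1],[0,0,0.308]],
    [[0.23,-0.09,0.268],[0,0,0.308]],
    [[0.23,-0.09,0.268],[0,0,0.308]],
    [[0.23,-0.09,0.268],[0,0,0.308]],
    [[0.23,-0.09,0.268],[0,0,0.308]],
    [[0.23,-0.09,0.268],[0,0,0.308]],
    [[0.23,-0.09,0.268],[0,0,0.308]],
    [[0.23,-0.09,0.268],[0,0,0.308]],
    [[0.23,-0.09,0.268],[0,0,0.308]],
    [[0.23,-0.09,0.268],[0,0,0.308]],
  ],
)

```text
clock: 10.3
tool_pos: [0.4187, 0.1882, 0.1703]
eef_rot: [0.933, 0.359, 0.0, -0.0]
contact_force: [0.3, 0.4, -0.4]
opening: 1.001
finger_force: 0.0
```

```bash
python3 - <<'E'
from h import *
s=get_state();print(s['clock'],s['tool_pos'],s['q'])
wrist('w4')
E
```

```text
10.3 [0.41868158 0.18819948 0.17031734] [-0.42069894  0.60048125 -0.15895827  2.12267161  0.21465424  0.43307732
 -1.58325833]
```

View pics/w4.png

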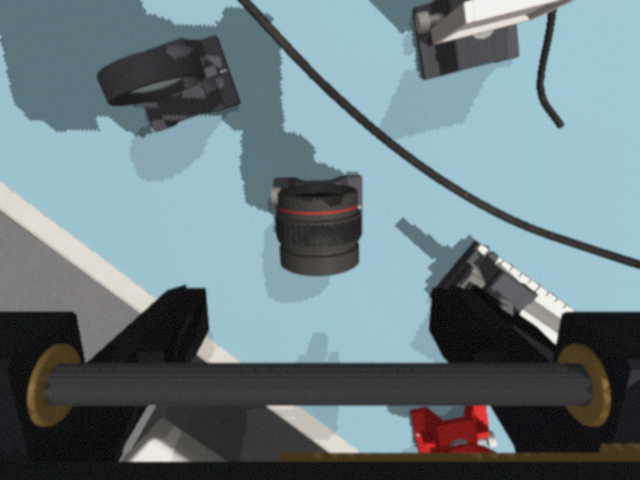

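```bash
python3 - <<'E'
from h import *
c=dict(np.load('pics/w4.npz'))
u=np.array([np.cos(np.radians(42)),np.sin(np.radians(42))])
e=ray([[319,178]],.028,c)[0]-.024*u; f=ray([[320,273]],.088,c)[0]+.024*u;print(e,f)
p=(e+f)/2;print(p);move([*p,.043],42)
# condenser saddle edge (+), screen saddle edge
a=ray([[218,38],[240,103]],.028,c);print(a,np.linalg.norm(a[1]-a[0]),np.degrees(np.arctan2(*(a[1]-a[0])[::-1])))
a=ray([[425,78],[519,56]],.005,c);print(a,np.linalg.norm(a[1]-a[0]),np.degrees(np.arctan2(*(a[1]-a[0])[::-1])))
E
```

```text
[0.42401709 0.1929295 ] [0.42391544 0.19197428]
[0.42396627 0.19245189]
shift [0.0224 0.0013 0.4244] turn [ 0.     -0.      0.0006] from yaw 42.1
[[0.46531636 0.31837005]
 [0.44368826 0.28258444]] 0.04181369172566223 -121.14791919419555
[[0.5436618  0.19838935]
 [0.59829786 0.15955811]] 0.06702957631466548 -35.4023734803167
```

Call:
send_rows(
  targets=[
    [[0.0224,0.001,0.2],[0,0,0]],
    [[0.0224,0.001,0.35],[0,0,0]],
    [[0.0224,0.001,0.424],[0,0,0]],
    [[0.0224,0.001,0.424],[0,0,0]],
    [[0.0224,0.001,0.424],[0,0,0]],
  ],
)

```text
clock: 10.98
tool_pos: [0.4243, 0.1928, 0.0438]
eef_rot: [0.933, 0.359, 0.001, -0.0]
contact_force: [-0.3, -0.2, 0.4]
opening: 1.001
finger_force: 0.0
```

Call:
send_rows(
  targets=[
    [[0,0,0],[0,0,0]],
    [[0,0,0],[0,0,0]],
    [[0,0,0],[0,0,0]],
    [[0,0,0],[0,0,0]],
    [[0,0,0],[0,0,0]],
  ],
  fingers=0.3,
)

```text
clock: 11.6
tool_pos: [0.424, 0.1926, 0.0433]
eef_rot: [0.933, 0.359, 0.0, -0.0]
contact_force: [-0.2, 0.9, 4.6]
opening: 0.581
finger_force: 28.9
```

Call:
send_rows(
  targets=[
    [[0,0,-0.2],[0,0,0]],
    [[0,0,-0.4],[0,0,0]],
    [[0,0,-0.52],[0,0,0]],
    [[0,0,-0.52],[0,0,0]],
    [[0,0,-0.52],[0,0,0]],
  ],
)

```text
clock: 12.22
tool_pos: [0.4228, 0.1917, 0.1978]
eef_rot: [0.933, 0.359, -0.001, 0.0]
contact_force: [0.8, 0.2, -3.2]
opening: 0.583
finger_force: 29.3
```

```bash
python3 - <<'E'
from h import *
s=get_state();print(s['tool_pos'],s['q'])
move([.4813,-.103,.2],97.6)
E
```

```text
[0.42284542 0.19174777 0.19778134] [-0.39357584  0.55773107 -0.20240193  2.07718458  0.21274248  0.52877035
 -1.5867714 ]
shift [-0.5141  0.8597 -0.0062] turn [-0.0006  0.0008 -0.3084] from yaw 42.1
```

Call:
send_rows(
  targets=[
    [[-0.514,0.86,-0.006],[0,0,-0.308]],
    [[-0.514,0.86,-0.006],[0,0,-0.308]],
    [[-0.514,0.86,-0.006],[0,0,-0.308]],
    [[-0.514,0.86,-0.006],[0,0,-0.308]],
    [[-0.514,0.86,-0.006],[0,0,-0.308]],
    [[-0.514,0.86,-0.006],[0,0,-0.308]],
    [[-0.514,0.86,-0.006],[0,0,-0.308]],
    [[-0.514,0.86,-0.006],[0,0,-0.308]],
    [[-0.514,0.86,-0.006],[0,0,-0.308]],
    [[-0.514,0.86,-0.006],[0,0,-0.308]],
    [[-0.514,0.86,-0.006],[0,0,-0.308]],
    [[-0.514,0.86,-0.006],[0,0,-0.308]],
  ],
)

```text
clock: 13.72
tool_pos: [0.4824, -0.1022, 0.201]
eef_rot: [0.659, 0.752, -0.0, 0.0]
contact_force: [0.3, -0.4, -3.9]
opening: 0.579
finger_force: 29.8
```

```bash
python3 - <<'E'
from h import *
s=get_state();print(s['tool_pos'],s['q'])
move([.4813,-.103,.0505],97.6)
E
```

```text
[ 0.48241033 -0.10222425  0.20100274] [ 0.47082948  0.62475002 -0.56691755  1.98540959  0.52434616  0.67873415
 -0.29713404]
shift [-0.002  -0.0041  0.5017] turn [ 0.      0.0001 -0.0003] from yaw 97.5
```

Call:
send_rows(
  targets=[
    [[-0.002,-0.004,0.15],[0,0,0]],
    [[-0.002,-0.004,0.3],[0,0,0]],
    [[-0.002,-0.004,0.35],[0,0,0]],
    [[-0.002,-0.004,0.39],[0,0,0]],
    [[-0.002,-0.004,0.43],[0,0,0]],
    [[-0.002,-0.004,0.46],[0,0,0]],
    [[-0.002,-0.004,0.48],[0,0,0]],
    [[-0.002,-0.004,0.49],[0,0,0]],
    [[-0.002,-0.004,0.497],[0,0,0]],
    [[-0.002,-0.004,0.502],[0,0,0]],
    [[-0.002,-0.004,0.502],[0,0,0]],
    [[-0.002,-0.004,0.502],[0,0,0]],
  ],
)

```text
clock: 15.22
tool_pos: [0.4815, -0.1034, 0.0513]
eef_rot: [0.659, 0.752, 0.0, 0.001]
contact_force: [-2.4, -0.4, 5.5]
opening: 0.582
finger_force: 29.3
```

Call:
send_rows(
  targets=[
    [[0,0,0],[0,0,0]],
    [[0,0,0],[0,0,0]],
    [[0,0,0],[0,0,0]],
    [[0,0,0],[0,0,0]],
    [[0,0,-0.2],[0,0,0]],
    [[0,0,-0.36],[0,0,0]],
    [[0,0,-0.5],[0,0,0]],
    [[0,0,-0.5],[0,0,0]],
    [[0,0,-0.5],[0,0,0]],
  ],
  fingers=1,
)

```text
clock: 16.35
tool_pos: [0.4807, -0.1033, 0.1998]
eef_rot: [0.659, 0.752, -0.0, -0.0]
contact_force: [-0.7, -0.5, -0.8]
opening: 1.001
finger_force: 0.0
```

```bash
python3 - <<'E'
from h import *
s=get_state();print(s['tool_pos'],s['q'])
move([.425,.317,.17],59)
E
```

```text
[ 0.48069909 -0.10333089  0.1997827 ] [ 0.48556946  0.62965404 -0.58746417  1.98913474  0.54407039  0.68320439
 -0.31580522]
shift [ 1.4134e+00 -4.0000e-04  9.8900e-02] turn [-3.00e-04  2.00e-04  2.14e-01] from yaw 97.5
```

Call:
send_rows(
  targets=[
    [[1.0,0,0],[0,0,0]],
    [[1.0,0,0],[0,0,0]],
    [[1.0,0,0],[0,0,0]],
    [[1.0,0,0],[0,0,0]],
    [[1.0,0,0],[0,0,0]],
    [[1.0,0,0],[0,0,0]],
  ],
)

```text
clock: 17.1
tool_pos: [0.4401, 0.1994, 0.1993]
eef_rot: [0.656, 0.755, 0.0, -0.001]
contact_force: [-1.0, -0.5, 1.4]
opening: 0.998
finger_force: 0.0
```

Call:
send_rows(
  targets=[
    [[0.413,0,0.099],[0,0,0.214]],
    [[0.413,0,0.099],[0,0,0.214]],
    [[0.413,0,0.099],[0,0,0.214]],
    [[0.413,0,0.099],[0,0,0.214]],
    [[0.413,0,0.099],[0,0,0.214]],
    [[0.413,0,0.099],[0,0,0.214]],
    [[0.413,0,0.099],[0,0,0.214]],
  ],
)

```text
clock: 17.98
tool_pos: [0.4258, 0.3166, 0.1703]
eef_rot: [0.87, 0.493, -0.0, 0.0]
contact_force: [-0.0, 0.1, 0.8]
opening: 1.002
finger_force: 0.0
```

```bash
python3 - <<'E'
from h import *
s=get_state();print(s['clock'],s['tool_pos'],s['q'])
wrist('w5')
E
```

```text
17.975 [0.42577367 0.31657516 0.17034768] [-0.54501471  0.67641246 -0.29656414  1.91433546  0.33063591  0.59884319
 -1.59576929]
```

View pics/w5.png

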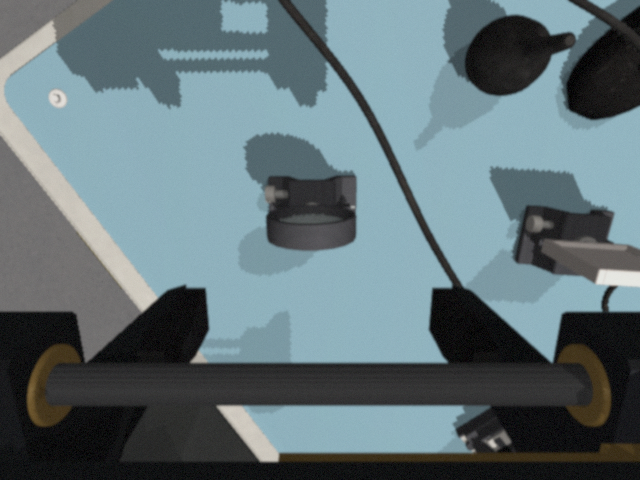

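```bash
python3 - <<'E'
from h import *
c=dict(np.load('pics/w5.npz'))
u=np.array([np.cos(np.radians(59)),np.sin(np.radians(59))])
e=ray([[312,177]],.028,c)[0]-.024*u; f=ray([[311,249]],.089,c)[0]+.008*u;print(e,f)
p=(e+f)/2;print(p);move([*p,.043],59)
a=ray([[527,206],[612,213]],.028,c);print(a,np.linalg.norm(a[1]-a[0]),np.degrees(np.arctan2(*(a[1]-a[0])[::-1])))
E
```

```text
[0.42551999 0.32582295] [0.42475367 0.32411038]
[0.42513683 0.32496667]
shift [ 0.0225 -0.016   0.4249] turn [-0.      0.0001  0.0001] from yaw 59.0
[[0.5605376  0.24814264]
 [0.61154942 0.21140847]] 0.06286179035330416 -35.75807078493748
```

Call:
send_rows(
  targets=[
    [[0.0225,-0.016,0.2],[0,0,0]],
    [[0.0225,-0.016,0.35],[0,0,0]],
    [[0.0225,-0.016,0.425],[0,0,0]],
    [[0.0225,-0.016,0.425],[0,0,0]],
    [[0.0225,-0.016,0.425],[0,0,0]],
  ],
)

```text
clock: 18.65
tool_pos: [0.4255, 0.3258, 0.0439]
eef_rot: [0.87, 0.493, 0.001, -0.0]
contact_force: [-0.4, 0.1, 0.4]
opening: 1.0
finger_force: 0.0
```

Call:
send_rows(
  targets=[
    [[0,0,0],[0,0,0]],
    [[0,0,0],[0,0,0]],
    [[0,0,0],[0,0,0]],
    [[0,0,0],[0,0,0]],
    [[0,0,0],[0,0,0]],
  ],
  fingers=0.3,
)

```text
clock: 19.27
tool_pos: [0.4253, 0.3255, 0.0435]
eef_rot: [0.87, 0.492, 0.0, 0.0]
contact_force: [1.0, -1.2, 4.9]
opening: 0.656
finger_force: 28.8
```

Call:
send_rows(
  targets=[
    [[0,0,-0.2],[0,0,0]],
    [[0,0,-0.4],[0,0,0]],
    [[0,0,-0.52],[0,0,0]],
    [[0,0,-0.52],[0,0,0]],
    [[0,0,-0.52],[0,0,0]],
  ],
)

```text
clock: 19.9
tool_pos: [0.4241, 0.3243, 0.1974]
eef_rot: [0.87, 0.493, -0.002, 0.001]
contact_force: [-0.6, -0.2, -4.6]
opening: 0.654
finger_force: 29.8
```

```bash
python3 - <<'E'
from h import *
s=get_state();print(s['tool_pos'],s['q'])
move([.46,.05,.2],97.6)
E
```

```text
[0.42407897 0.32429663 0.19742372] [-0.53605025  0.6421411  -0.33174933  1.87678252  0.31645101  0.67774173
 -1.59639698]
shift [-0.7223  0.5733 -0.0065] turn [-0.0006  0.001  -0.2143] from yaw 59.0
```

Call:
send_rows(
  targets=[
    [[-0.722,0.573,-0.007],[0,0,-0.214]],
    [[-0.722,0.573,-0.007],[0,0,-0.214]],
    [[-0.722,0.573,-0.007],[0,0,-0.214]],
    [[-0.722,0.573,-0.007],[0,0,-0.214]],
    [[-0.722,0.573,-0.007],[0,0,-0.214]],
    [[-0.722,0.573,-0.007],[0,0,-0.214]],
    [[-0.722,0.573,-0.007],[0,0,-0.214]],
    [[-0.722,0.573,-0.007],[0,0,-0.214]],
  ],
)

```text
clock: 20.9
tool_pos: [0.4605, 0.0531, 0.2008]
eef_rot: [0.658, 0.753, 0.0, -0.001]
contact_force: [0.6, -1.0, -4.2]
opening: 0.653
finger_force: 29.9
```

```bash
python3 - <<'E'
from h import *
move([.5012,-.2517,.2],97.6)
E
```

```text
shift [-1.0249 -0.0021  0.0017] turn [-0.0002 -0.0003  0.0006] from yaw 97.7
```

Call:
send_rows(
  targets=[
    [[-1.0,0,0],[0,0,0]],
    [[-1.0,0,0],[0,0,0]],
    [[-1.0,0,0],[0,0,0]],
    [[-1.0,0,0],[0,0,0]],
    [[-1.0,0,0],[0,0,0]],
    [[-1.0,0,0],[0,0,0]],
    [[-1.0,0,0],[0,0,0]],
    [[-1.0,0,0],[0,0,0]],
    [[-1.0,0,0],[0,0,0]],
  ],
)

```text
clock: 22.02
tool_pos: [0.5005, -0.2447, 0.2014]
eef_rot: [0.658, 0.753, 0.0, -0.0]
contact_force: [-1.0, -0.3, -4.2]
opening: 0.653
finger_force: 29.9
```

```bash
python3 - <<'E'
from h import *
s=get_state();print(s['tool_pos'])
move([.5012,-.2517,.0505],97.6)
E
```

```text
[ 0.50053588 -0.2446533   0.2013631 ]
shift [-0.0237 -0.001   0.5029] turn [ 0.     -0.0001  0.0005] from yaw 97.7
```

Call:
send_rows(
  targets=[
    [[-0.024,-0.001,0.05],[0,0,0.0005]],
    [[-0.024,-0.001,0.2],[0,0,0.0005]],
    [[-0.024,-0.001,0.32],[0,0,0.0005]],
    [[-0.024,-0.001,0.38],[0,0,0.0005]],
    [[-0.024,-0.001,0.42],[0,0,0.0005]],
    [[-0.024,-0.001,0.46],[0,0,0.0005]],
    [[-0.024,-0.001,0.48],[0,0,0.0005]],
    [[-0.024,-0.001,0.49],[0,0,0.0005]],
    [[-0.024,-0.001,0.497],[0,0,0.0005]],
    [[-0.024,-0.001,0.503],[0,0,0.0005]],
    [[-0.024,-0.001,0.503],[0,0,0.0005]],
    [[-0.024,-0.001,0.503],[0,0,0.0005]],
  ],
)

```text
clock: 23.52
tool_pos: [0.5011, -0.2525, 0.0514]
eef_rot: [0.659, 0.752, 0.0, 0.0]
contact_force: [-2.2, 2.9, 5.9]
opening: 0.654
finger_force: 29.1
```

Call:
send_rows(
  targets=[
    [[0,0,0],[0,0,0]],
    [[0,0,0],[0,0,0]],
    [[0,0,0],[0,0,0]],
    [[0,0,0],[0,0,0]],
    [[0,0,-0.2],[0,0,0]],
    [[0,0,-0.36],[0,0,0]],
    [[0,0,-0.45],[0,0,0]],
    [[0,0,-0.45],[0,0,0]],
    [[0.3,0,-0.45],[0,0,0]],
    [[0.6,0,-0.45],[0,0,0]],
    [[0.9,0,-0.45],[0,0,0]],
    [[0.9,0,-0.45],[0,0,0]],
  ],
  fingers=1,
)

```text
clock: 25.02
tool_pos: [0.4674, -0.0038, 0.1843]
eef_rot: [0.66, 0.751, -0.001, -0.001]
contact_force: [0.6, 0.6, 1.0]
opening: 0.998
finger_force: 0.0
```

```bash
python3 - <<'E'
from h import *
s=get_state();print(s['tool_pos'],s['clock'])
move([.58,.202,.175],54.4)
E
```

```text
[ 0.46743154 -0.00381289  0.18425233] 25.025
shift [0.6318 0.4607 0.0303] turn [-6.00e-04  1.00e-04  2.39e-01] from yaw 97.4
```

Call:
send_rows(
  targets=[
    [[0.57,0.46,0.03],[0,0,0.24]],
    [[0.57,0.46,0.03],[0,0,0.24]],
    [[0.57,0.46,0.03],[0,0,0.24]],
    [[0.57,0.46,0.03],[0,0,0.24]],
    [[0.57,0.46,0.03],[0,0,0.24]],
    [[0.57,0.46,0.03],[0,0,0.24]],
    [[0.57,0.46,0.03],[0,0,0.24]],
    [[0.57,0.46,0.03],[0,0,0.24]],
    [[0.57,0.46,0.03],[0,0,0.24]],
    [[0.57,0.46,0.03],[0,0,0.24]],
  ],
)

```text
clock: 26.28
tool_pos: [0.5832, 0.1818, 0.1764]
eef_rot: [0.89, 0.456, 0.0, 0.0]
contact_force: [-0.3, -0.6, 0.1]
opening: 1.004
finger_force: 0.0
```

```bash
python3 - <<'E'
from h import *
s=get_state();print(s['clock'],s['tool_pos'],s['q'])
wrist('w6')
E
```

```text
26.275 [0.58319081 0.18176927 0.17641533] [-0.19331939  0.75871836 -0.32908738  1.66624309  0.324926    0.77082233
 -1.29756328]
```

View pics/w6.png

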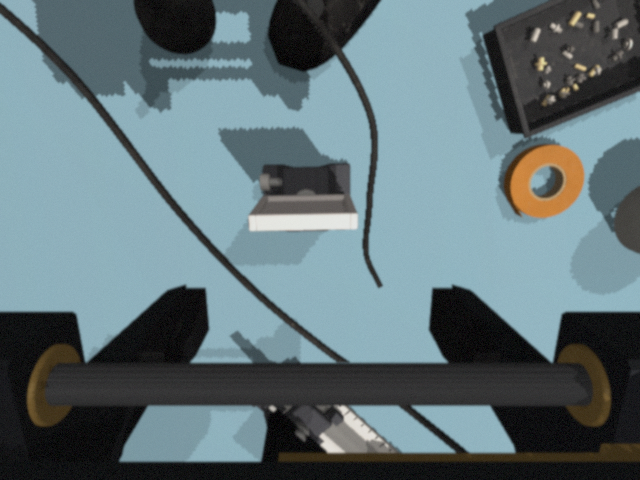

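```bash
python3 - <<'E'
from h import *
c=dict(np.load('pics/w6.npz'))
u=np.array([np.cos(np.radians(54.3)),np.sin(np.radians(54.3))])
e=ray([[306,164.5]],.028,c)[0]-.024*u; f=ray([[303.5,222.5]],.093,c)[0];print(e,f)
a=ray([[250,223],[357,222]],.093,c);print(np.linalg.norm(a[1]-a[0]))
p=(e+2*f)/3;print(p);move([*p,.043],54.3)
E
```

```text
[0.58505357 0.20016731] [0.58379723 0.19805998]
0.06247815413802265
[0.58421601 0.19876242]
shift [ 0.0476 -0.0301  0.4447] turn [ 0.     -0.     -0.0003] from yaw 54.2
```

Good: the screen's top edge sits at (303,222), square to the tool. Shift first at height, then descend.

Call:
send_rows(
  targets=[
    [[0.0476,-0.03,0.02],[0,0,0]],
    [[0.0476,-0.03,0.2],[0,0,0]],
    [[0.0476,-0.03,0.35],[0,0,0]],
    [[0.0476,-0.03,0.443],[0,0,0]],
    [[0.0476,-0.03,0.443],[0,0,0]],
    [[0.0476,-0.03,0.443],[0,0,0]],
  ],
)

```text
clock: 27.08
tool_pos: [0.5848, 0.2002, 0.0443]
eef_rot: [0.89, 0.456, 0.001, -0.0]
contact_force: [-0.2, -0.7, 1.5]
opening: 0.998
finger_force: 0.0
```

Call:
send_rows(
  targets=[
    [[0,0,0],[0,0,0]],
    [[0,0,0],[0,0,0]],
    [[0,0,0],[0,0,0]],
    [[0,0,0],[0,0,0]],
    [[0,0,0],[0,0,0]],
  ],
  fingers=0.3,
)

```text
clock: 27.7
tool_pos: [0.5846, 0.199, 0.0442]
eef_rot: [0.89, 0.456, 0.001, 0.0]
contact_force: [-0.9, -0.5, 7.3]
opening: 0.72
finger_force: 30.0
```

Call:
send_rows(
  targets=[
    [[0,0,-0.2],[0,0,0]],
    [[0,0,-0.4],[0,0,0]],
    [[0,0,-0.5],[0,0,0]],
    [[0,0,-0.5],[0,0,0]],
    [[0,0,-0.5],[0,0,0]],
  ],
)

```text
clock: 28.32
tool_pos: [0.5828, 0.198, 0.1913]
eef_rot: [0.89, 0.456, -0.002, 0.0]
contact_force: [0.2, 0.3, -2.9]
opening: 0.72
finger_force: 30.0
```

```bash
python3 - <<'E'
from h import *
s=get_state();print(s['tool_pos'])
move([.4713,-.0287,.195],97.6)
E
```

```text
[0.58281118 0.19795865 0.19128428]
shift [-0.8304  0.1397 -0.0095] turn [-0.001   0.0009 -0.2408] from yaw 54.3
```

Call:
send_rows(
  targets=[
    [[-0.835,0.139,-0.007],[0,0,-0.24]],
    [[-0.835,0.139,-0.007],[0,0,-0.24]],
    [[-0.835,0.139,-0.007],[0,0,-0.24]],
    [[-0.835,0.139,-0.007],[0,0,-0.24]],
    [[-0.835,0.139,-0.007],[0,0,-0.24]],
    [[-0.835,0.139,-0.007],[0,0,-0.24]],
    [[-0.835,0.139,-0.007],[0,0,-0.24]],
    [[-0.835,0.139,-0.007],[0,0,-0.24]],
    [[-0.835,0.139,-0.007],[0,0,-0.24]],
    [[-0.835,0.139,-0.007],[0,0,-0.24]],
  ],
)

```text
clock: 29.58
tool_pos: [0.4718, -0.0284, 0.1955]
eef_rot: [0.659, 0.752, 0.0, 0.0]
contact_force: [1.0, 0.5, -3.5]
opening: 0.721
finger_force: 30.0
```

```bash
python3 - <<'E'
from h import *
s=get_state();print(s['tool_pos'],s['q'])
move([.4713,-.0287,.0505],97.6)
E
```

```text
[ 0.47181336 -0.02835285  0.19551754] [ 0.32929386  0.61437891 -0.57763667  2.04750574  0.55810406  0.63667383
 -0.49451478]
shift [-0.0009 -0.0019  0.4834] turn [ 0.      0.     -0.0006] from yaw 97.5
```

Call:
send_rows(
  targets=[
    [[-0.001,-0.002,0.15],[0,0,0]],
    [[-0.001,-0.002,0.28],[0,0,0]],
    [[-0.001,-0.002,0.34],[0,0,0]],
    [[-0.001,-0.002,0.38],[0,0,0]],
    [[-0.001,-0.002,0.42],[0,0,0]],
    [[-0.001,-0.002,0.44],[0,0,0]],
    [[-0.001,-0.002,0.46],[0,0,0]],
    [[-0.001,-0.002,0.472],[0,0,0]],
    [[-0.001,-0.002,0.479],[0,0,0]],
    [[-0.001,-0.002,0.483],[0,0,0]],
    [[-0.001,-0.002,0.483],[0,0,0]],
    [[-0.001,-0.002,0.483],[0,0,0]],
  ],
)

```text
clock: 31.08
tool_pos: [0.4712, -0.0291, 0.0521]
eef_rot: [0.66, 0.752, 0.0, 0.001]
contact_force: [-2.0, 1.1, 13.3]
opening: 0.725
finger_force: 30.0
```

Call:
send_rows(
  targets=[
    [[0,0,0],[0,0,0]],
    [[0,0,0],[0,0,0]],
    [[0,0,0],[0,0,0]],
    [[0,0,0],[0,0,0]],
    [[0,0,-0.2],[0,0,0]],
    [[0,0,-0.36],[0,0,0]],
    [[0,0,-0.5],[0,0,0]],
    [[0,0,-0.7],[0,0,0]],
    [[-0.4,0,-0.8],[0,0,0]],
    [[-0.7,0,-0.8],[0,0,0]],
    [[-0.7,0,-0.8],[0,0,0]],
    [[-0.7,0,-0.8],[0,0,0]],
  ],
  fingers=1,
)

```text
clock: 32.58
tool_pos: [0.4975, -0.2423, 0.2902]
eef_rot: [0.662, 0.749, -0.001, 0.0]
contact_force: [-0.1, 1.3, 0.1]
opening: 0.997
finger_force: 0.0
```

```bash
python3 - <<'E'
from h import *
s=get_state();print(s['clock'],s['tool_pos'])
i=snapshot('scene')['img']; wrist('w7'); w=cv2.imread('pics/w7.png')
a=cv2.resize(i[120:320,230:450],None,fx=2.2,fy=2.2,interpolation=2);b=cv2.resize(w[0:330,200:440],(320,440))
cv2.imwrite('pics/f1.png',np.hstack([cv2.resize(a,(480,440)),b]))
E
```

```text
32.575 [ 0.4975138  -0.24233568  0.2902158 ]
```

View pics/f1.png

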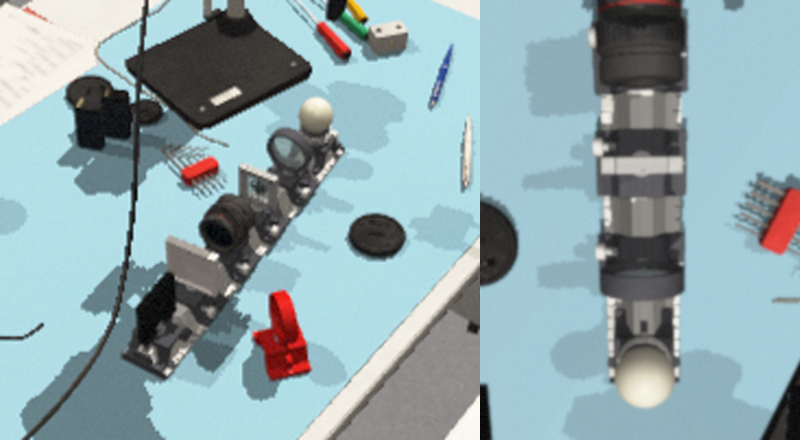

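```bash
python3 - <<'E'
from h import *
c=dict(np.load('pics/w7.npz'));u=np.array([-.1328,.9911])
q=lambda x,y:[(x-480)*.75+200,y*.75]
P=np.array([ray([q(645,232)],.036,c)[0]-.024*u,ray([q(642,130)],.036,c)[0]-.024*u,ray([q(642,165)],.095,c)[0]])
L=ray([q(644,375)],.074,c)[0];print('lamp',L,'cond,target,target(frame) from lamp along rail',(P-L)@u)
w=cv2.imread('pics/w7.png')[205:310,270:370];cv2.imwrite('pics/w7c.png',cv2.resize(w,None,fx=5,fy=5,interpolation=2))
E
```

```text
lamp [ 0.51084033 -0.322727  ] cond,target,target(frame) from lamp along rail [0.07373771 0.14497962 0.14633113]
```

View pics/w7c.png

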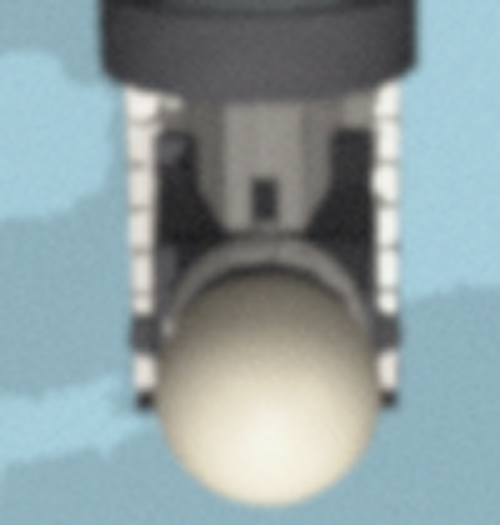

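```bash
python3 -c "
from plant import *
print(finish_job())"
```

```text
the job is handed in; nothing more can be done
None
```

The condenser, target slide, camera lens and screen are on the rail in that order from the lamp, all fully down. I measured about 74 mm from lamp to condenser and 71 mm from condenser to target; the last two gaps were set to 75 mm but not measured. The job is handed in at about 33 s, with no verdict returned.

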